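# Pack the underwater vehicle's spares tray

### The arm

A 6-joint arm with a two-finger parallel gripper is mounted at the origin on the work surface. World frame = base frame: x ahead of the robot, y to its left, z up, the work surface at z = 0. Lengths are in m, angles in degrees, forces in N, time in s.
With the tool pointing down it reaches from about 0.25 to 0.725 m from the base axis. Payload 9.7 kg.
Tool frame: the origin (TCP) lies at the very end of the fingers, on their centre line; the grasp point (between the pads) lies 19 mm behind it; z points along the fingers, y is the line along which they close (so a half turn about z gives the same grasp; the last joint's range is limited). The gripper opens to 85 mm and grips with 20 to 120 N. Pads are 22 mm wide; open, the fingers measure 114 mm over their backs; the gripper's body (76 mm by 85 mm) begins 54 mm behind the grasp point. The pads swing forward as they close: fully open they stand 13 mm farther back than shut.
Start: joints at [66.692, 4.979, 10.078, 95.1, 0, 90], TCP at [0.218, 0.505, 0.231] pointing down, gripper open.
Joint ranges: [-179.16, 179.16], [-48.56, 103.87], [-65.8, 70.77], [-126.05, 130.52], [-82.76, 87.17], [-180, 180]. Speed limits (degrees/s): [127.2, 127.2, 147.25, 180, 180, 180].

### API

Orientations are given as [roll, pitch, yaw] about the fixed x, y, z axes, in that order (R = Rz(yaw) Ry(pitch) Rx(roll)).
In Python, from workcell import bot gives the robot as it stands.
- The arm moves only by the tool arm_command, never from a script. Its argument "series" is a list of rows, each a list of 4 numbers: the shift along the tool's x, y, z in m, then the turn about the tool's z in rad. A call has exactly 5 rows; each row is the pose to reach, as a shift and turn from the pose commanded when the call began, along the tool's axes at that moment; what a row does not reach only later rows make up. A row lasts 1/10 s, in which the tool goes at most 50 mm and 8.59 degrees, less where a joint would pass 70% of its speed; a pose out of reach is approached as far as the arm can. A call with a gripper value outside its range is refused whole. "hand" is the finger opening in m, from 0 to 0.0854, set as the call begins (left out, the last holds). The fingers move at their own pace and stop on an object; "grip_force" is the grip in N (left out, the last holds). Time passes only in rows, so rows that repeat a pose let the fingers close, or fill a call up. It gives the time, the measured TCP pose, the force, the opening and the grip force at its end, in the units of the state.
- bot.get_obs(): the state, without advancing time (a new reading comes with each control period).
- bot.camera(name): name is "scene" or "side" or "wrist"; returns a dict with "color" (480x640x3 uint8, blue, green, red), "camera_matrix" (3x3 intrinsics, pixels), "dist_coeffs" ([k1, k2, p1, p2, k3] as OpenCV has them; the pictures are not rectified), "xyz" and "orientation" of the camera in the world; the wrist camera has in their place "T_tool_cam" (4x4, takes a point from camera to tool coordinates, whose origin is the TCP and whose axes are the flange's). Camera axes: x right, y up, looking along -z (the intrinsics and any distortion apply to the point x, -y, -z); pixel columns grow to the right and rows downward; lengths in m; the calibration is good to about 2 mm. A picture is of the moment at which its call begins: read the wrist's pose just before it. There is no depth.
- bot.job_done(): hands the job in; it is judged then, once.
Trained networks look in the newest picture that a camera, given by its name, has taken for a name from the list of things; names that differ only in an ending like _2 or _b are one class to them, and where a whole thing is asked for, a point or a joint stands for the part that bears it (a point fixed in the world has none). Each returns a list of dicts, best first, with "confidence" (0 to 1); they miss things now and then, are a little off and sometimes report something else, mostly with a low value. They report only what shows in the picture. A call takes as long as a camera call.
- bot.find_in(camera, target): "location" ([column, row] in pixels, amid what is visible of it).
- bot.mark_of(camera, target): "location" ([column, row] in pixels: a listed point, or the origin of a listed thing).
The state is a dict: "time": time; "q": joint angles; "qd": joint speeds; "joint_efforts": joint torques, N m; "ee_pos": TCP position; "tcp_rot": TCP orientation; "wrist_force": force on the tool from outside, world axes, zero at the start; "torque": the same for the moment, N m; "opening": finger opening in m; "grasp_force": force on a finger pad.
Only numpy, scipy, OpenCV 4.12 (cv2) and the standard library are available. Lean on these libraries where they do the work, as an engineer would, in place of code of your own. Each camera call takes 0.05 s, during which the arm holds its last target. There are 200 camera calls.

### The job

Pack the blue spares tray for the pool test: put the large thruster, the small thruster, the lamp and the domed camera each into the pocket of the tray insert made for it, the right way up and sitting on the pocket's floor. The empty duct without a propeller and the blank housing without a dome are not spares: leave them where they stand on the table.

Things in the scene. Friction and masses are not known exactly. Their poses are not given: they have to be found in the camera images.
- thruster_big: The large thruster of an underwater vehicle: a black plastic duct (open cylinder, wall 4 mm) 62 mm in outer diameter and 42 mm high, standing on its end with its axis upright, with an aluminium motor hub and a white three-bladed propeller inside. 0.13 to 0.25 kg; grip it across the outside of the duct. Origin: centre of its underside; z up.
- thruster_small: The small thruster: same make, duct 44 mm in outer diameter and 36 mm high, hub and white propeller inside, axis upright. 0.07 to 0.14 kg; grip across the outside of the duct. Origin: centre of its underside; z up.
- lamp: The underwater lamp: a finned aluminium cylinder 34 mm in diameter lying level, about 80 mm long over all (x from -40 to +41 mm) with a yellow lens at its +x end and a black plug at the other, on a black foot 50 x 32 mm; the cylinder's axis is 26 mm above the underside, its top 43 mm. 0.1 to 0.2 kg; grip it across its width near the middle. Origin: centre of the foot's underside; x along the cylinder, z up.
- camera: The camera: a square aluminium housing 44 x 44 mm and 34 mm high, with a dark ring and a clear glass dome on top (top of the dome 52 mm above the underside). 0.1 to 0.2 kg; grip it across two flat sides. Origin: centre of its underside; z up. x and y square to its sides.
- nozzle: Look-alike that does not belong in the tray: an empty duct with no hub and no propeller, the table shows through it; black plastic, 62 mm in outer diameter, 42 mm high, axis upright. Origin: centre of its underside; z up.
- endcap: Look-alike that does not belong in the tray: a blank square aluminium housing 44 x 44 mm and 34 mm high, with a flat disc and a small plug on top (41 mm in all) and no glass dome. Origin: centre of its underside; z up. x and y square to its sides.
- insert_big: White insert 90 x 114 x 20 mm (x, y, z), one of 4 lying 2 by 2 in a fixed blue tray (244 x 196 mm, walls 25 mm high, y along its long side; order varies). This one has the larger round pocket, 80 mm in diameter, for the large thruster. Pocket (dark floor) 14 mm deep, its floor 6 mm above the origin, 10 mm above the table; rim 24 mm above the table. Origin: centre of the underside, under the pocket's centre; z up. Fixed.
- insert_small: White insert 90 x 114 x 20 mm (x, y, z), one of 4 lying 2 by 2 in a fixed blue tray (244 x 196 mm, walls 25 mm high, y along its long side; order varies). This one has the smaller round pocket, 60 mm in diameter, for the small thruster. Pocket (dark floor) 14 mm deep, its floor 6 mm above the origin, 10 mm above the table; rim 24 mm above the table. Origin: centre of the underside, under the pocket's centre; z up. Fixed.
- insert_lamp: White insert 90 x 114 x 20 mm (x, y, z), one of 4 lying 2 by 2 in a fixed blue tray (244 x 196 mm, walls 25 mm high, y along its long side; order varies). This one has the long rectangular pocket, 52 mm along x and 98 mm along y, for the lamp, which lies along y, either way round. Pocket (dark floor) 14 mm deep, its floor 6 mm above the origin, 10 mm above the table; rim 24 mm above the table. Origin: centre of the underside, under the pocket's centre; z up. Fixed.
- insert_camera: White insert 90 x 114 x 20 mm (x, y, z), one of 4 lying 2 by 2 in a fixed blue tray (244 x 196 mm, walls 25 mm high, y along its long side; order varies). This one has the square pocket, 60 x 60 mm, for the camera, any way round that is square with it. Pocket (dark floor) 14 mm deep, its floor 6 mm above the origin, 10 mm above the table; rim 24 mm above the table. Origin: centre of the underside, under the pocket's centre; z up. Fixed.

How it is judged:
By the outcome, as a careful person would: the job done as asked, in the order asked, and still so for the second after the job is handed in, with the robot touching nothing.
It also fails if it takes over 112 s, if anything falls off the work surface, if the arm or the gripper's body presses on something with over 40 N, if the wrist force passes 120 N, or if a joint passes its speed limit or range.

## Working session

There is one attempt and no reset: what is moved stays moved. The work goes in short steps, Python scripts to look and compute and a tool call to move; the robot and the scene stay as the last step left them, time stands still between calls to the robot, and variables do not carry over. Pictures are saved under pics/ and viewed, at most 14 in all, crops included, and the job is handed in when it is done.

Besides the shell and the picture viewer there is one more tool, called after ">>>" by a JSON object that holds its "method" and its "body". arm_command: Moves the arm, as the interface text tells. Its arguments: {"type":"object","properties":{"series":{"type":"array"},"hand":{"type":"number"},"grip_force":{"type":"number"}},"required":["series"]}

```bash
ls; mkdir -p pics
cat > h.py <<'E'
import numpy as np, cv2
from scipy.spatial.transform import Rotation as R
from workcell import bot
def shot(name, fn=None):
    o=bot.get_obs(); c=bot.camera(name)
    if fn: cv2.imwrite('pics/'+fn,c['color'])
    if 'T_tool_cam' in c:
        T=np.eye(4); T[:3,:3]=rot(o['tcp_rot']); T[:3,3]=o['ee_pos']; T=T@np.array(c['T_tool_cam'])
    else:
        T=np.eye(4); T[:3,:3]=rot(c['orientation']); T[:3,3]=c['xyz']
    return dict(T=T,K=np.array(c['camera_matrix'],float),D=np.array(c['dist_coeffs'],float),img=c['color'])
def rot(a):
    a=np.array(a,float)
    return a if a.shape==(3,3) else R.from_euler('xyz',a,degrees=True).as_matrix()
def ray(s,px,z):
    u=cv2.undistortPoints(np.array([[px]],float),s['K'],s['D'])[0,0]
    d=s['T'][:3,:3]@np.array([u[0],-u[1],-1]); p=s['T'][:3,3]
    return p+d*(z-p[2])/d[2]
def proj(s,P):
    P=np.atleast_2d(P); q=(P-s['T'][:3,3])@s['T'][:3,:3]; q=q*[1,-1,-1]
    return cv2.projectPoints(q,np.zeros(3),np.zeros(3),s['K'],s['D'])[0][:,0]
E
python3 - <<'E'
from h import *
o=bot.get_obs(); print(o)
for n in ['scene','side','wrist']:
    s=shot(n,n+'0.png'); print(n,s['T'].round(3).tolist(),s['K'].round(1).tolist(),s['D'])
    for t in 'thruster_big thruster_small lamp camera nozzle endcap insert_big insert_small insert_lamp insert_camera'.split():
        z=.004 if 'insert' in t else 0
        print(t,[(np.round(m['location']).tolist(),round(m['confidence'],2),ray(s,m['location'],z)[:2].round(3).tolist()) for m in bot.mark_of(n,t)[:3]])
E
```

```text
pics
{'time': 0.0, 'q': array([6.66920753e+01, 5.01119637e+00, 1.00356381e+01, 9.51012304e+01,
       3.89831004e-04, 8.99987598e+01]), 'qd': array([ 0.00749806, -0.02944952,  0.12950796, -0.05060697,  0.0173492 ,
       -0.03698201]), 'joint_efforts': array([-2.44154013e-03, -5.20398724e+01,  4.64800286e+01,  1.64280779e-02,
       -1.34488441e-04, -1.10992593e-05]), 'ee_pos': array([0.21752527, 0.5049007 , 0.23059277]), 'tcp_rot': array([-1.79923211e+02, -3.91492757e-04,  1.56693315e+02]), 'wrist_force': array([ 0.24024507, -0.10655998, -0.22591932]), 'torque': array([-0.06338606, -0.03857874,  0.02852734]), 'grasp_force': 0.0, 'opening': 0.0854481541841386}
scene [[-0.738, -0.409, 0.538, 1.342], [0.675, -0.449, 0.585, 0.891], [0.002, 0.795, 0.607, 0.98], [0.0, 0.0, 0.0, 1.0]] [[606.9, 0.0, 311.6], [0.0, 606.9, 236.6], [0.0, 0.0, 1.0]] [0.05433715 0.         0.         0.         0.        ]
thruster_big [([413.0, 293.0], 0.87, [0.444, 0.27])]
thruster_small [([261.0, 198.0], 0.68, [0.458, -0.286]), ([307.0, 236.0], 0.63, [0.48, -0.065])]
lamp [([433.0, 346.0], 0.94, [0.543, 0.408]
[... 913 characters left out ...]
.471, -0.282]), ([285.0, 193.0], 0.59, [0.6, 0.279])]
nozzle []
endcap [([436.0, 382.0], 0.56, [0.536, -0.397])]
insert_big [([330.0, 237.0], 0.68, [0.594, 0.035])]
insert_small [([349.0, 267.0], 0.88, [0.572, -0.081])]
insert_lamp [([286.0, 241.0], 0.94, [0.503, 0.059])]
insert_camera [([304.0, 274.0], 0.76, [0.484, -0.064])]
wrist [[0.396, -0.883, -0.252, 0.154], [0.918, 0.38, 0.11, 0.533], [-0.002, -0.275, 0.961, 0.374], [0.0, 0.0, 0.0, 1.0]] [[396.3, 0.0, 315.5], [0.0, 396.3, 241.1], [0.0, 0.0, 1.0]] [0.02291586 0.         0.         0.         0.        ]
thruster_big []
thruster_small []
lamp []
camera []
nozzle []
endcap []
insert_big []
insert_small []
insert_lamp []
insert_camera []
```

View pics/scene0.png

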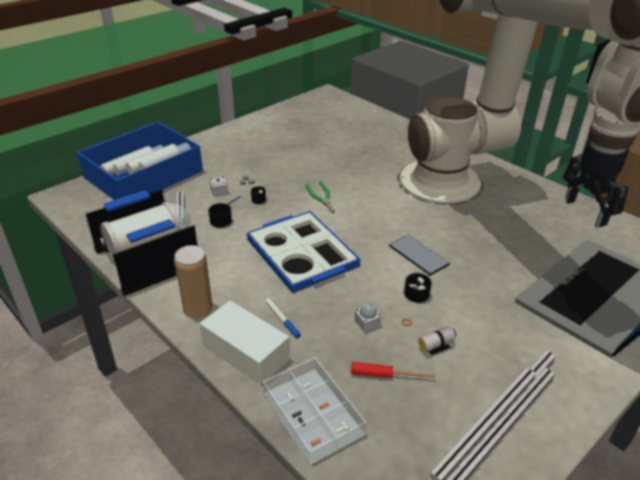

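View pics/side0.png

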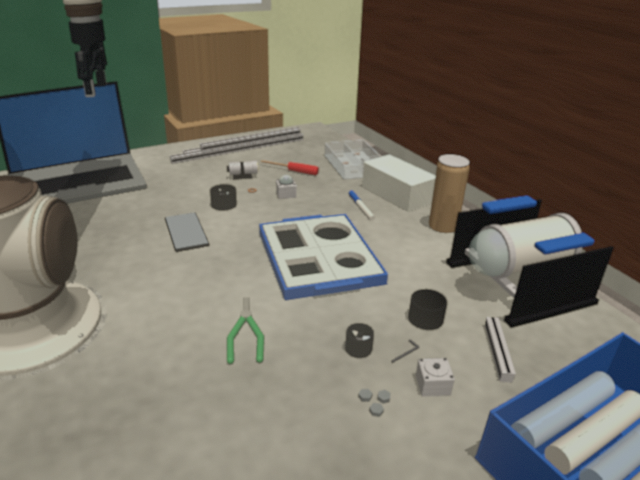

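The scene picture shows the tray in the middle, around (303,248). The big thruster is at (417,288), the lamp at (437,340), the camera at (368,316), the small thruster at (259,194), the nozzle at (219,215) and the endcap at (218,187). The side picture agrees. I'll go high over the left half for a wrist look.

>>> {"method": "arm_command", "body": {"series": [[-0.04,-0.02,-0.01,0],[-0.08,-0.04,-0.02,0],[-0.12,-0.06,-0.03,0],[-0.16,-0.08,-0.045,0],[-0.2,-0.1,-0.055,0]]}}

```text
time: 2.15
ee_pos: [0.3626, 0.3327, 0.2874]
tcp_rot: [179.9, 0.0, 156.7]
wrist_force: [1.1, 0.2, -0.8]
opening: 0.0857
grasp_force: 0.0
```

>>> {"method": "arm_command", "body": {"series": [[-0.04,-0.02,-0.01,0],[-0.08,-0.04,-0.02,0],[-0.12,-0.06,-0.03,0],[-0.16,-0.075,-0.045,0],[-0.16,-0.075,-0.045,0]]}}

```text
time: 2.65
ee_pos: [0.4819, 0.1988, 0.3322]
tcp_rot: [180.0, 0.1, 156.4]
wrist_force: [0.4, 0.3, -0.4]
opening: 0.0855
grasp_force: 0.0
```

Run:
```python
from h import *
o=bot.get_obs(); print(o['time'],o['ee_pos'],o['tcp_rot'],o['q'])
s=shot('wrist','w1.png')
for t in 'thruster_big thruster_small lamp camera insert_big insert_small insert_lamp insert_camera'.split():
        z=.004 if 'insert' in t else 0
        print(t,[(np.round(m['location']).tolist(),round(m['confidence'],2),ray(s,m['location'],z)[:2].round(4).tolist()) for m in bot.mark_of('wrist',t)[:3]])
```

```text
2.65 [0.48185209 0.19882608 0.33223356] [1.79966708e+02 1.01843297e-01 1.56427646e+02] [ 2.24498870e+01  4.59811038e+00  2.11950956e+01  1.06502310e+02
 -5.01702134e-02  4.60221698e+01]
thruster_big [([362.0, 126.0], 0.95, [0.4385, 0.2749])]
thruster_small []
lamp [([502.0, 158.0], 0.66, [0.5371, 0.4109]), ([118.0, 273.0], 0.31, [0.482, -0.0751])]
camera [([401.0, 252.0], 0.94, [0.5986, 0.2642])]
insert_big [([227.0, 318.0], 0.88, [0.591, 0.024]), ([120.0, 276.0], 0.58, [0.4845, -0.0727])]
insert_small [([146.0, 336.0], 0.92, [0.5726, -0.0857])]
insert_lamp [([207.0, 257.0], 0.89, [0.5064, 0.0395]), ([146.0, 337.0], 0.66, [0.5724, -0.0864])]
insert_camera [([117.0, 276.0], 0.8, [0.4831, -0.0761])]
```

View pics/w1.png

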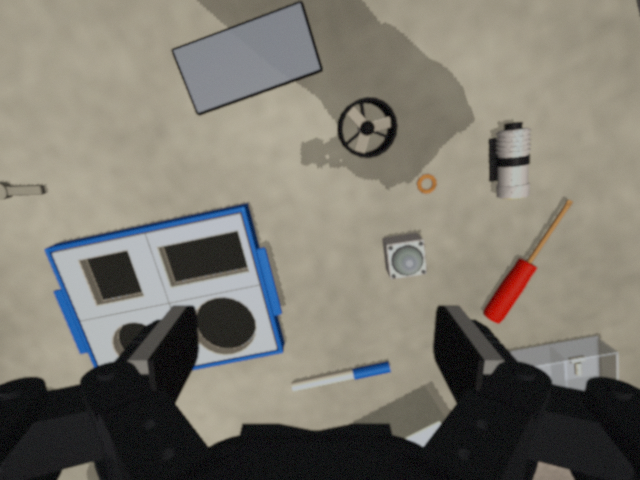

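The wrist picture shows the tray with its pockets: camera (112,277), lamp (205,257), small (131,338, half hidden by a finger) and big (226,325). The big thruster is at (367,127), the lamp at (511,160) with its lens toward the bottom, and the camera at (405,257). Next I'll rectify this view to get the angles and positions.

```bash
cat >> h.py <<'E'
def top(s,x0,x1,y0,y1,z,sc=2000):
    "top-down picture: column = y (left = +y), row = x (up = +x)"
    ys=np.arange(y1,y0,-1/sc); xs=np.arange(x1,x0,-1/sc)
    Y,X=np.meshgrid(ys,xs); P=np.stack([X,Y,np.full_like(X,z)],-1).reshape(-1,3)
    m=proj(s,P).reshape(X.shape+(2,)).astype(np.float32)
    return cv2.remap(s['img'],m[...,0],m[...,1],cv2.INTER_LINEAR)
E
python3 - <<'E'
from h import *
import pickle
s=shot('wrist'); pickle.dump(s,open('s1.pkl','wb'))
a=top(s,.40,.66,-.16,.12,.024,1500); b=top(s,.56,.64,.22,.31,.034,2500); c=top(s,.48,.60,.36,.46,.03,2500); d=top(s,.38,.50,.22,.33,.042,2000)
H=600; W=800; cv=np.zeros((H,W,3),np.uint8)
for im,(r,cc) in ((a,(0,0)),(b,(0,430)),(c,(210,430)),(d,(395,0))):
    h,w=im.shape[:2]; h=min(h,H-r); w=min(w,W-cc); cv[r:r+h,cc:cc+w]=im[:h,:w]
cv2.imwrite('pics/top1.png',cv); print(a.shape,b.shape,c.shape,d.shape)
E
```

```text
(390, 421, 3) (200, 225, 3) (300, 251, 3) (240, 221, 3)
```

View pics/top1.png

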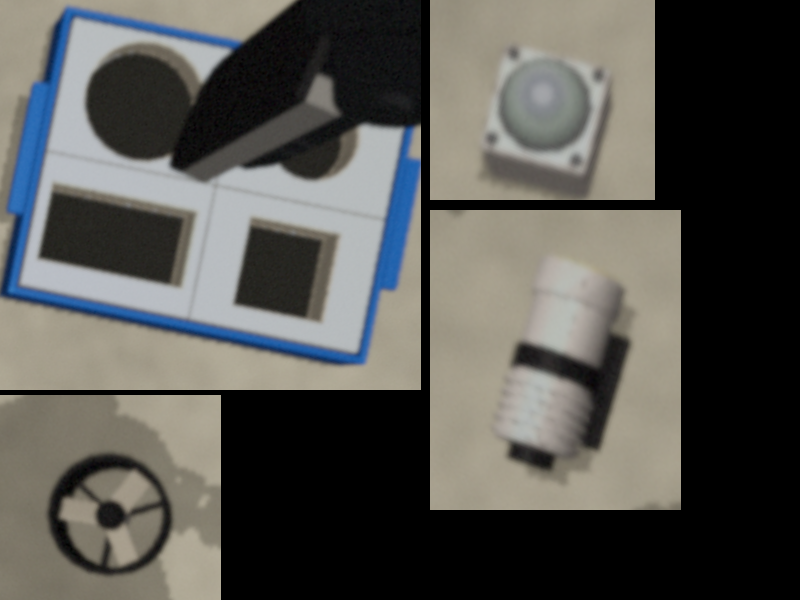

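The rectified view gives the tray seam crossing at (216,185), yaw -11.4°. The camera is at (545,107), yaw -15°, the lamp yaw is -14°, and the big thruster's centre is at (110,514).

```bash
cat >> h.py <<'E'
def plan(wps,start=None):
    "wps: x,y,z,yaw -> per call: final row (shift in tool axes, turn)"
    o=bot.get_obs(); cur=np.array([*o['ee_pos'],o['tcp_rot'][2]]) if start is None else np.array(start,float)
    print('t',round(o['time'],2),'at',cur.round(4),'q6',o['q'][5].round(1),'F',np.round(o['wrist_force'],1))
    for w in wps:
        w=np.array(w,float); d=w-cur; d[3]=(d[3]+180)%360-180
        n=max(1,int(np.ceil(max(np.linalg.norm(d[:3])/.23,abs(d[3])/40)-1e-6)))
        for i in range(n):
            y=np.radians(cur[3]); e=d/n
            tx=e[0]*np.cos(y)+e[1]*np.sin(y); ty=e[0]*np.sin(y)-e[1]*np.cos(y)
            print(np.round([tx,ty,-e[2],-np.radians(e[3])],4).tolist(), '-> ',(cur+e).round(3)); cur=cur+e
E
python3 -c "
from h import *
plan([(.439,.275,.11,156.4),(.439,.275,.012,156.4),(.439,.275,.12,156.4),(.593,.023,.12,156.4),(.593,.023,.04,156.4)])"
```

```text
t 3.15 at [  0.4785   0.2025   0.3313 156.7631] q6 46.2 F [0.3 0.1 0.1]
[0.0324, 0.0255, 0.1106, 0.0032] ->  [  0.459   0.239   0.221 156.582]
[0.0325, 0.0254, 0.1106, 0.0032] ->  [4.390e-01 2.750e-01 1.100e-01 1.564e+02]
[0.0, -0.0, 0.098, -0.0] ->  [4.390e-01 2.750e-01 1.200e-02 1.564e+02]
[0.0, 0.0, -0.108, -0.0] ->  [4.390e-01 2.750e-01 1.200e-01 1.564e+02]
[-0.121, -0.0846, -0.0, -0.0] ->  [5.160e-01 1.490e-01 1.200e-01 1.564e+02]
[-0.121, -0.0846, -0.0, -0.0] ->  [5.930e-01 2.300e-02 1.200e-01 1.564e+02]
[-0.0, -0.0, 0.08, -0.0] ->  [5.930e-01 2.300e-02 4.000e-02 1.564e+02]
```

>>> {"method": "arm_command", "body": {"series": [[0.006,0.005,0.022,0],[0.013,0.01,0.044,0],[0.019,0.015,0.066,0],[0.026,0.02,0.088,0],[0.032,0.0255,0.11,0.003]]}}

```text
time: 3.65
ee_pos: [0.4591, 0.2386, 0.2204]
tcp_rot: [180.0, 0.0, 156.6]
wrist_force: [0.9, 0.1, 0.4]
opening: 0.0857
grasp_force: 0.0
```

>>> {"method": "arm_command", "body": {"series": [[0.008,0.006,0.028,0],[0.016,0.012,0.055,0],[0.024,0.019,0.083,0],[0.0325,0.0255,0.11,0.003],[0.0325,0.0255,0.11,0.003]]}}

```text
time: 4.15
ee_pos: [0.4377, 0.2743, 0.1078]
tcp_rot: [-179.7, -0.2, 156.4]
wrist_force: [0.1, 0.2, -0.3]
opening: 0.0853
grasp_force: 0.0
```

```bash
cat >> h.py <<'E'
def look(t,z=0,cam='wrist',fn=None):
    s=shot(cam,fn)
    for m in bot.mark_of(cam,t)[:2]: print(t,np.round(m['location']),round(m['confidence'],2),ray(s,m['location'],z)[:2].round(4))
    return s
E
python3 -c "
from h import *
s=look('thruster_big')
d=top(s,.38,.50,.21,.34,.042,2000)
g=cv2.GaussianBlur(cv2.cvtColor(d,cv2.COLOR_BGR2GRAY),(5,5),0)
c=cv2.HoughCircles(g,cv2.HOUGH_GRADIENT,2,100,param1=80,param2=20,minRadius=58,maxRadius=66)
if c is not None: print([(.50-r/2000,.34-q/2000,k/2) for q,r,k in c[0][:2]])
plan([(.439,.275,.012,156.4)])"
```

```text
thruster_big [320. 240.] 0.83 [0.4393 0.276 ]
[(np.float32(0.4385), np.float32(0.2785), np.float32(32.4))]
t 4.25 at [4.398000e-01 2.744000e-01 1.119000e-01 1.564104e+02] q6 55.6 F [-0.   0.8  0.4]
[0.001, 0.0002, 0.0999, 0.0002] ->  [4.390e-01 2.750e-01 1.200e-02 1.564e+02]
```

>>> {"method": "arm_command", "body": {"series": [[0,-0.001,0.022,0],[0,-0.001,0.044,0],[0,-0.001,0.066,0],[0,-0.001,0.086,0],[0,-0.001,0.098,0]]}}

```text
time: 4.75
ee_pos: [0.4404, 0.2733, 0.0138]
tcp_rot: [180.0, 0.0, 156.3]
wrist_force: [-0.1, -0.8, -0.6]
opening: 0.0851
grasp_force: 0.0
```

>>> {"method": "arm_command", "body": {"series": [[0,0,0,0],[0,0,0,0],[0,0,0,0],[0,0,0,0],[0,0,0,0]], "hand": 0.04, "grip_force": 40}}

```text
time: 5.25
ee_pos: [0.4407, 0.2739, 0.0151]
tcp_rot: [179.9, 0.1, 156.3]
wrist_force: [-0.1, -1.2, 6.9]
opening: 0.0599
grasp_force: 44.4
```

>>> {"method": "arm_command", "body": {"series": [[0,0,0,0],[0,0,0,0],[0,0,0,0],[0,0,-0.005,0],[0,0,-0.015,0]]}}

```text
time: 5.75
ee_pos: [0.4392, 0.2732, 0.0283]
tcp_rot: [-179.9, -0.0, 156.3]
wrist_force: [0.2, 0.1, -1.7]
opening: 0.0598
grasp_force: 43.8
```

```bash
python3 -c "
from h import *
o=bot.get_obs();print(o['opening'],o['grasp_force'])
shot('wrist','g1.png')
plan([(.439,.275,.12,156.4),(.593,.023,.12,156.4),(.593,.023,.03,156.4)])"
```

```text
0.059832925521544914 43.837764356285334
t 5.8 at [4.40100e-01 2.73700e-01 3.05000e-02 1.56348e+02] q6 55.5 F [0.6 0.8 0.7]
[0.0015, 0.0007, -0.0895, -0.0009] ->  [4.390e-01 2.750e-01 1.200e-01 1.564e+02]
[-0.121, -0.0846, -0.0, -0.0] ->  [5.160e-01 1.490e-01 1.200e-01 1.564e+02]
[-0.121, -0.0846, -0.0, -0.0] ->  [5.930e-01 2.300e-02 1.200e-01 1.564e+02]
[-0.0, -0.0, 0.09, -0.0] ->  [5.930e-01 2.300e-02 3.000e-02 1.564e+02]
```

View pics/g1.png

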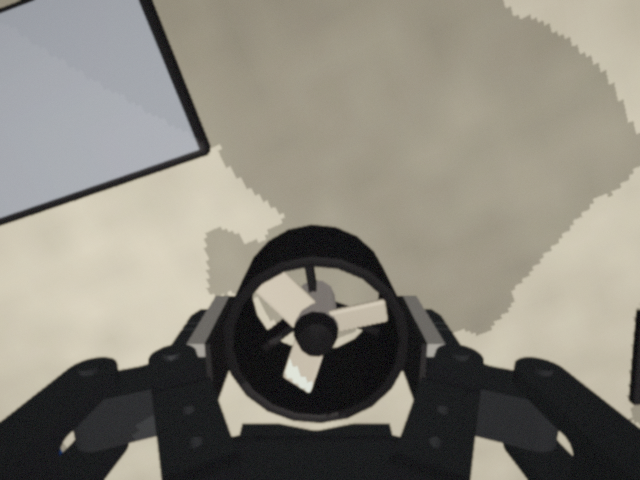

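The wrist picture shows the big thruster held level between the pads, centred at about (316,340). Next I carry it to its pocket.

>>> {"method": "arm_command", "body": {"series": [[0,0,-0.03,0],[0,0,-0.06,0],[-0.02,-0.014,-0.085,0],[-0.05,-0.035,-0.09,0],[-0.08,-0.056,-0.09,0]]}}

```text
time: 6.3
ee_pos: [0.4916, 0.1897, 0.1205]
tcp_rot: [179.9, 0.1, 156.4]
wrist_force: [0.8, 0.8, -3.2]
opening: 0.0601
grasp_force: 44.9
```

>>> {"method": "arm_command", "body": {"series": [[-0.035,-0.024,0,0],[-0.07,-0.048,0,0],[-0.105,-0.073,0,0],[-0.135,-0.095,0,0],[-0.161,-0.113,0,0]]}}

```text
time: 6.8
ee_pos: [0.5934, 0.02, 0.1186]
tcp_rot: [180.0, 0.0, 156.3]
wrist_force: [-0.1, 1.0, -2.8]
opening: 0.0601
grasp_force: 44.8
```

>>> {"method": "arm_command", "body": {"series": [[0,0,0.0,0],[0,0,0.0,0],[0,0,0.015,0],[0,0,0.03,0],[0,0,0.045,0]]}}

```text
time: 7.3
ee_pos: [0.5918, 0.0227, 0.0714]
tcp_rot: [-180.0, -0.1, 156.4]
wrist_force: [0.8, 0.4, -2.6]
opening: 0.0601
grasp_force: 44.9
```

```bash
python3 -c "
from h import *
s=look('insert_big',.004,fn='p1.png')
look('insert_lamp',.004); look('insert_small',.004); look('insert_camera',.004)
plan([(.593,.023,.03,156.4)])"
```

```text
insert_big [319. 258.] 0.75 [0.5926 0.0242]
insert_lamp [282.  92.] 0.66 [0.5046 0.0417]
insert_small [127. 296.] 0.64 [ 0.5704 -0.0867]
insert_camera [ 63. 139.] 0.87 [ 0.4827 -0.0719]
insert_camera [282.  86.] 0.7 [0.5042 0.042 ]
t 7.7 at [5.930000e-01 2.200000e-02 7.410000e-02 1.563531e+02] q6 25.8 F [ 0.   0.3 -3.1]
[0.0004, 0.0009, 0.0441, -0.0008] ->  [5.930e-01 2.300e-02 3.000e-02 1.564e+02]
```

View pics/p1.png

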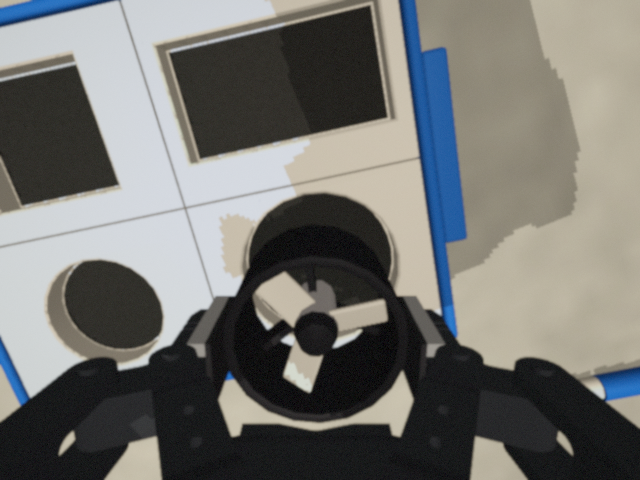

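The thruster hangs over the big pocket, whose centre is near (319,258). The marks agree with my tray fit to within 2 mm, so I'm lowering it.

>>> {"method": "arm_command", "body": {"series": [[0,0.001,0.015,0],[0,0.001,0.03,0],[0,0.001,0.04,0],[0,0.001,0.045,0],[0,0.001,0.047,0]]}}

```text
time: 8.2
ee_pos: [0.5925, 0.0228, 0.0253]
tcp_rot: [-180.0, -0.1, 156.3]
wrist_force: [-1.2, 0.1, 0.5]
opening: 0.0598
grasp_force: 45.2
```

>>> {"method": "arm_command", "body": {"series": [[0,0,0.001,0],[0,0,0.002,0],[0,0,0.002,0],[0,0,0.002,0],[0,0,0.002,0]]}}

```text
time: 8.7
ee_pos: [0.5933, 0.0229, 0.0252]
tcp_rot: [180.0, 0.1, 156.3]
wrist_force: [-3.9, -0.4, 6.2]
opening: 0.0594
grasp_force: 45.7
```

>>> {"method": "arm_command", "body": {"series": [[0,0,0,0],[0,0,0,0],[0,0,0,0],[0,0,-0.03,0],[0,0,-0.07,0]], "hand": 0.076}}

```text
time: 9.2
ee_pos: [0.5916, 0.0228, 0.0928]
tcp_rot: [-179.9, -0.2, 156.3]
wrist_force: [1.3, 0.8, 0.7]
opening: 0.0759
grasp_force: 0.0
```

```bash
python3 -c "
from h import *
o=bot.get_obs();print(o['opening'],o['grasp_force'])
s=look('thruster_big',.01)
plan([(.465,-.27,.2,156.4)])"
```

```text
0.07590930033239443 0.0
thruster_big [317. 249.] 0.97 [0.591  0.0234]
t 9.3 at [5.955000e-01 2.300000e-02 9.990000e-02 1.563451e+02] q6 25.9 F [ 1.1  0.4 -0.1]
[0.001, -0.1603, -0.0501, -0.0005] ->  [ 5.30000e-01 -1.24000e-01  1.50000e-01  1.56373e+02]
[0.0011, -0.1603, -0.0501, -0.0005] ->  [  0.465  -0.27    0.2   156.4  ]
```

>>> {"method": "arm_command", "body": {"series": [[0,-0.03,-0.015,0],[0,-0.065,-0.03,0],[0,-0.1,-0.04,0],[0,-0.13,-0.05,0],[0.001,-0.16,-0.05,0]], "hand": 0.0854}}

```text
time: 9.8
ee_pos: [0.528, -0.1246, 0.1456]
tcp_rot: [180.0, 0.1, 156.3]
wrist_force: [-0.2, -0.1, -0.2]
opening: 0.0852
grasp_force: 0.0
```

>>> {"method": "arm_command", "body": {"series": [[0,-0.035,-0.015,0],[0,-0.07,-0.03,0],[0,-0.105,-0.04,0],[0,-0.14,-0.05,0],[0.001,-0.16,-0.05,0]]}}

```text
time: 10.3
ee_pos: [0.4623, -0.2717, 0.1955]
tcp_rot: [-180.0, 0.1, 156.3]
wrist_force: [0.8, 0.8, -0.5]
opening: 0.0853
grasp_force: 0.0
```

```bash
python3 -c "
from h import *
s=look('thruster_small',fn='sm.png'); look('nozzle'); look('endcap')
plan([(.465,-.28,.11,156.4)])"
```

```text
thruster_small [304. 222.] 0.93 [ 0.4677 -0.2857]
nozzle [380. 356.] 0.89 [ 0.616  -0.2729]
endcap [210. 326.] 0.67 [ 0.5232 -0.4046]
t 10.6 at [  0.4631  -0.2687   0.194  156.3865] q6 -6.5 F [ 0.4  0.1 -0.2]
[-0.0062, -0.0096, 0.084, -0.0002] ->  [ 4.650e-01 -2.800e-01  1.100e-01  1.564e+02]
```

View pics/sm.png

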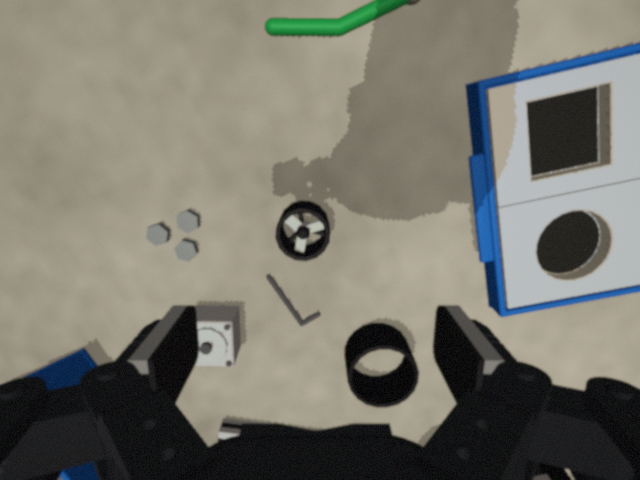

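The small thruster is at (303,230), the endcap at (215,335), the empty nozzle at (381,363), a hex key at (293,300), and the nuts are around (175,235). The fingers will come down clear of all of these.

>>> {"method": "arm_command", "body": {"series": [[-0.002,-0.003,0.017,0],[-0.004,-0.006,0.034,0],[-0.006,-0.01,0.051,0],[-0.01,-0.014,0.07,0],[-0.011,-0.0145,0.085,0]]}}

```text
time: 11.1
ee_pos: [0.4674, -0.2863, 0.1079]
tcp_rot: [180.0, -0.0, 156.4]
wrist_force: [-0.2, -0.0, -0.5]
opening: 0.0855
grasp_force: 0.0
```

```bash
python3 -c "
from h import *
s=look('thruster_small'); 
plan([(.467,-.285,.013,156.4)])"
```

```text
thruster_small [316. 239.] 0.72 [ 0.4682 -0.2867]
t 11.2 at [ 4.665000e-01 -2.858000e-01  1.069000e-01  1.564018e+02] q6 -7.9 F [0.2 0.5 1.5]
[-0.0002, 0.001, 0.0939, 0.0] ->  [ 4.670e-01 -2.850e-01  1.300e-02  1.564e+02]
```

>>> {"method": "arm_command", "body": {"series": [[0,0,0.022,0],[0,0,0.044,0],[0,0,0.066,0],[0,0,0.084,0],[-0.001,0,0.094,0]]}}

```text
time: 11.7
ee_pos: [0.4679, -0.2868, 0.0146]
tcp_rot: [180.0, -0.0, 156.4]
wrist_force: [-0.6, 0.7, 0.1]
opening: 0.0854
grasp_force: 0.0
```

>>> {"method": "arm_command", "body": {"series": [[0,0,0,0],[0,0,0,0],[0,0,0,0],[0,0,0,0],[0,0,0,0]], "hand": 0.025, "grip_force": 40}}

```text
time: 12.2
ee_pos: [0.4688, -0.2879, 0.017]
tcp_rot: [-180.0, 0.1, 156.4]
wrist_force: [-0.0, 0.6, 5.8]
opening: 0.0426
grasp_force: 40.5
```

>>> {"method": "arm_command", "body": {"series": [[0,0,0,0],[0,0,0,0],[0,0,0,0],[0,0,-0.005,0],[0,0,-0.015,0]]}}

```text
time: 12.7
ee_pos: [0.4676, -0.2874, 0.0305]
tcp_rot: [180.0, -0.0, 156.3]
wrist_force: [0.3, 0.8, -2.1]
opening: 0.0426
grasp_force: 40.7
```

```bash
python3 -c "
from h import *
plan([(.467,-.285,.11,156.4),(.570,-.088,.11,156.4),(.570,-.088,.03,156.4)])"
```

```text
t 12.7 at [ 4.67600e-01 -2.87400e-01  3.05000e-02  1.56345e+02] q6 -7.9 F [ 0.3  0.8 -2.1]
[0.0015, 0.0019, -0.0795, -0.001] ->  [ 4.670e-01 -2.850e-01  1.100e-01  1.564e+02]
[-0.0155, 0.2218, -0.0, -0.0] ->  [ 5.700e-01 -8.800e-02  1.100e-01  1.564e+02]
[0.0, 0.0, 0.08, -0.0] ->  [ 5.700e-01 -8.800e-02  3.000e-02  1.564e+02]
```

>>> {"method": "arm_command", "body": {"series": [[0,0,-0.03,0],[0,0,-0.06,0],[-0.001,0.015,-0.08,0],[-0.003,0.045,-0.08,0],[-0.005,0.085,-0.08,0]]}}

```text
time: 13.2
ee_pos: [0.5072, -0.2121, 0.1122]
tcp_rot: [-180.0, 0.1, 156.2]
wrist_force: [1.0, -0.0, -1.6]
opening: 0.0426
grasp_force: 40.9
```

>>> {"method": "arm_command", "body": {"series": [[-0.003,0.045,0,0],[-0.006,0.09,0,0],[-0.008,0.125,0,0],[-0.009,0.138,0.01,0],[-0.009,0.138,0.025,0]]}}

```text
time: 13.7
ee_pos: [0.5714, -0.0876, 0.0858]
tcp_rot: [180.0, 0.1, 156.5]
wrist_force: [-0.8, 0.1, -2.2]
opening: 0.0433
grasp_force: 40.9
```

```bash
python3 -c "
from h import *
plan([(.570,-.088,.026,156.4)])"
```

```text
t 13.7 at [ 5.714000e-01 -8.760000e-02  8.580000e-02  1.564889e+02] q6 14.8 F [-0.8  0.1 -2.2]
[0.0011, -0.0009, 0.0598, 0.0016] ->  [ 5.700e-01 -8.800e-02  2.600e-02  1.564e+02]
```

>>> {"method": "arm_command", "body": {"series": [[0.001,-0.001,0.015,0],[0.001,-0.001,0.03,0],[0.001,-0.001,0.045,0],[0.001,-0.001,0.055,0],[0.001,-0.001,0.058,0]]}}

```text
time: 14.2
ee_pos: [0.5681, -0.0901, 0.0269]
tcp_rot: [-180.0, -0.1, 156.3]
wrist_force: [-9.5, -0.2, 21.0]
opening: 0.0425
grasp_force: 42.6
```

>>> {"method": "arm_command", "body": {"series": [[0,0,0.001,0],[0,0,0.002,0],[0,0,0.002,0],[0,0,0.002,0],[0,0,0.002,0]]}}

```text
time: 14.7
ee_pos: [0.5689, -0.0901, 0.027]
tcp_rot: [-180.0, 0.1, 156.3]
wrist_force: [-7.2, -0.0, 13.0]
opening: 0.0426
grasp_force: 42.1
```

>>> {"method": "arm_command", "body": {"series": [[0,0,0,0],[0,0,0,0],[0,0,0,0],[0,0,-0.03,0],[0,0,-0.07,0]], "hand": 0.06}}

```text
time: 15.2
ee_pos: [0.5675, -0.0892, 0.0937]
tcp_rot: [-179.9, -0.3, 156.3]
wrist_force: [1.3, -0.4, 0.0]
opening: 0.0603
grasp_force: 0.0
```

```bash
python3 -c "
from h import *
o=bot.get_obs();print(o['opening'],o['grasp_force'])
s=look('thruster_small',.01,fn='p2.png')
plan([(.53,.37,.2,166)])"
```

```text
0.06028942416301533 0.0
thruster_small [314. 253.] 0.56 [ 0.5687 -0.0914]
t 15.3 at [ 5.713000e-01 -8.980000e-02  1.006000e-01  1.563468e+02] q6 14.7 F [1.2 0.1 0.5]
[0.0741, 0.1349, -0.0331, -0.0562] ->  [5.58000e-01 6.30000e-02 1.34000e-01 1.59565e+02]
[0.0664, 0.1388, -0.0331, -0.0562] ->  [  0.544   0.217   0.167 162.782]
[0.0585, 0.1423, -0.0331, -0.0562] ->  [  0.53   0.37   0.2  166.  ]
```

View pics/p2.png

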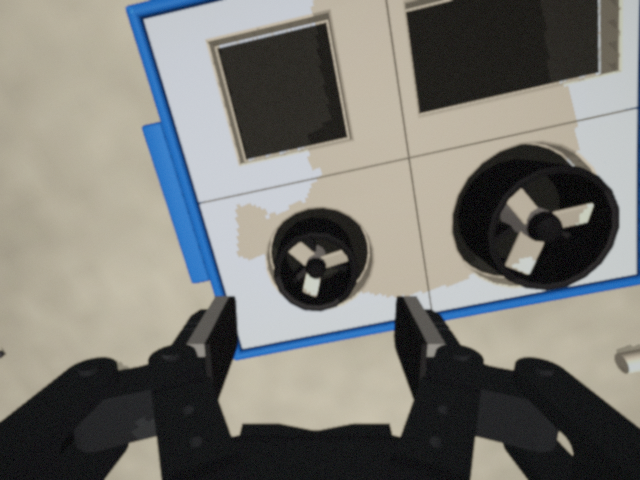

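Both thrusters sit in their pockets, the small one at (317,262) and the big one at (540,222). On to the lamp.

```bash
python3 -c "
from h import *
plan([(.537,.409,.12,166)],(.57,-.09,.1,156.4))"
```

```text
t 15.3 at [ 5.700e-01 -9.000e-02  1.000e-01  1.564e+02] q6 14.7 F [1.2 0.1 0.5]
[0.0767, 0.148, -0.0067, -0.0559] ->  [5.590e-01 7.600e-02 1.070e-01 1.596e+02]
[0.0683, 0.1521, -0.0067, -0.0559] ->  [5.480e-01 2.430e-01 1.130e-01 1.628e+02]
[0.0597, 0.1556, -0.0067, -0.0559] ->  [5.37e-01 4.09e-01 1.20e-01 1.66e+02]
```

>>> {"method": "arm_command", "body": {"series": [[0.015,0.03,-0.015,-0.011],[0.031,0.059,-0.03,-0.022],[0.046,0.089,-0.03,-0.034],[0.061,0.118,-0.03,-0.045],[0.077,0.148,-0.03,-0.056]], "hand": 0.07}}

```text
time: 15.8
ee_pos: [0.5577, 0.0782, 0.125]
tcp_rot: [180.0, 0.0, 159.6]
wrist_force: [-0.0, -0.1, -0.9]
opening: 0.0702
grasp_force: 0.0
```

>>> {"method": "arm_command", "body": {"series": [[0.014,0.03,0,-0.011],[0.027,0.061,0,-0.022],[0.041,0.091,0,-0.034],[0.054,0.122,0,-0.045],[0.068,0.152,0,-0.056]]}}

```text
time: 16.3
ee_pos: [0.547, 0.2446, 0.1248]
tcp_rot: [-180.0, -0.0, 162.8]
wrist_force: [0.5, 0.1, 0.2]
opening: 0.07
grasp_force: 0.0
```

>>> {"method": "arm_command", "body": {"series": [[0.012,0.032,0,-0.011],[0.025,0.065,0,-0.022],[0.037,0.1,0,-0.034],[0.05,0.135,0.01,-0.045],[0.06,0.156,0.01,-0.056]]}}

```text
time: 16.8
ee_pos: [0.5353, 0.4122, 0.113]
tcp_rot: [-179.9, -0.1, 166.1]
wrist_force: [0.0, -0.1, -1.0]
opening: 0.0696
grasp_force: 0.0
```

```bash
python3 -c "
from h import *
s=look('lamp',fn='l1.png')
plan([(.5375,.4105,.013,166)])
print(proj(s,[[.5375,.4105,.043]]))"
```

```text
lamp [315. 238.] 0.8 [0.5363 0.4108]
lamp [138. 362.] 0.43 [0.5966 0.2628]
t 16.9 at [5.350000e-01 4.126000e-01 1.136000e-01 1.661635e+02] q6 51.5 F [-0.  -1.2 -0.2]
[-0.0029, -0.0015, 0.1006, 0.0029] ->  [5.38e-01 4.10e-01 1.30e-02 1.66e+02]
[[314.60763917 260.63947709]]
```

View pics/l1.png

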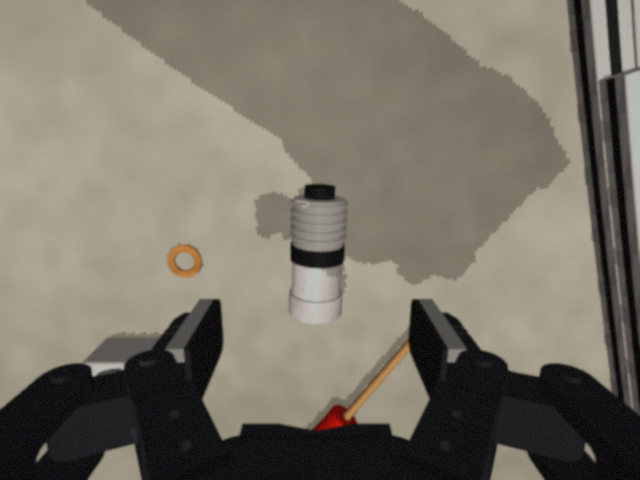

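The lamp lies at (317,252), aligned with the fingers, its plug toward the top of the picture. The screwdriver stays clear of the finger paths.

>>> {"method": "arm_command", "body": {"series": [[-0.001,-0.001,0.022,0],[-0.002,-0.001,0.045,0],[-0.002,-0.001,0.068,0],[-0.002,-0.001,0.088,0],[-0.002,-0.001,0.099,0]], "hand": 0.06}}

```text
time: 17.4
ee_pos: [0.5373, 0.4071, 0.0142]
tcp_rot: [-179.9, -0.1, 165.9]
wrist_force: [-0.2, 0.0, 0.2]
opening: 0.06
grasp_force: 0.0
```

>>> {"method": "arm_command", "body": {"series": [[0,0,0,0],[0,0,0,0],[0,0,0,0],[0,0,0,0],[0,0,0,0]], "hand": 0.015, "grip_force": 40}}

```text
time: 17.9
ee_pos: [0.5382, 0.4089, 0.0175]
tcp_rot: [179.9, 0.1, 166.0]
wrist_force: [0.4, -0.9, 4.1]
opening: 0.0296
grasp_force: 73.1
```

>>> {"method": "arm_command", "body": {"series": [[0,0,0,0],[0,0,0,0],[0,0,-0.005,0],[0,0,-0.015,0],[0,0,-0.03,0]]}}

```text
time: 18.4
ee_pos: [0.5372, 0.4082, 0.0462]
tcp_rot: [-179.9, -0.1, 166.0]
wrist_force: [0.6, 0.1, -1.0]
opening: 0.0293
grasp_force: 72.4
```

```bash
python3 -c "
from h import *
shot('wrist','l2.png')
plan([(.537,.41,.11,166),(.505,.041,.11,78.6),(.505,.041,.03,78.6)])"
```

```text
t 18.45 at [5.384000e-01 4.091000e-01 5.010000e-02 1.659755e+02] q6 51.3 F [-0.1  0.7  2.6]
[0.0016, 0.0005, -0.0599, -0.0004] ->  [5.37e-01 4.10e-01 1.10e-01 1.66e+02]
[-0.0194, -0.1219, -0.0, 0.5085] ->  [5.26000e-01 2.87000e-01 1.10000e-01 1.36867e+02]
[-0.0763, -0.0971, -0.0, 0.5085] ->  [  0.516   0.164   0.11  107.733]
[-0.1139, -0.0476, -0.0, 0.5085] ->  [5.05e-01 4.10e-02 1.10e-01 7.86e+01]
[0.0, 0.0, 0.08, -0.0] ->  [5.05e-01 4.10e-02 3.00e-02 7.86e+01]
```

View pics/l2.png

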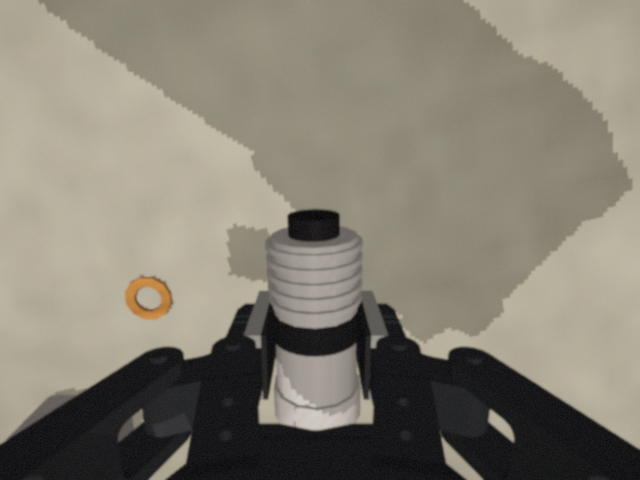

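The lamp is held squarely across its black band at (316,333). I'll carry it and turn it for its pocket.

>>> {"method": "arm_command", "body": {"series": [[0,0,-0.03,0],[0,0,-0.055,0],[-0.004,-0.02,-0.06,0.1],[-0.01,-0.055,-0.06,0.22],[-0.015,-0.1,-0.06,0.36]]}}

```text
time: 18.95
ee_pos: [0.5283, 0.308, 0.1071]
tcp_rot: [179.9, 0.0, 145.2]
wrist_force: [1.0, -0.7, -2.5]
opening: 0.0296
grasp_force: 72.4
```

```bash
python3 -c "
from h import *
plan([(.505,.041,.11,78.6)])"
```

```text
t 18.95 at [5.283000e-01 3.080000e-01 1.071000e-01 1.451551e+02] q6 65.1 F [ 1.  -0.7 -2.5]
[-0.0667, -0.1162, -0.0014, 0.5808] ->  [5.17000e-01 1.74000e-01 1.09000e-01 1.11878e+02]
[-0.1195, -0.0606, -0.0014, 0.5808] ->  [5.05e-01 4.10e-02 1.10e-01 7.86e+01]
```

>>> {"method": "arm_command", "body": {"series": [[-0.013,-0.023,0,0.116],[-0.027,-0.046,0,0.232],[-0.04,-0.07,0,0.348],[-0.053,-0.093,0,0.465],[-0.067,-0.116,0,0.581]]}}

```text
time: 19.45
ee_pos: [0.5173, 0.1735, 0.1073]
tcp_rot: [179.9, 0.0, 111.8]
wrist_force: [0.6, -0.3, -0.8]
opening: 0.0295
grasp_force: 72.4
```

>>> {"method": "arm_command", "body": {"series": [[-0.024,-0.012,0,0.116],[-0.048,-0.024,0,0.232],[-0.072,-0.036,0,0.348],[-0.096,-0.048,0,0.465],[-0.1195,-0.061,0,0.581]]}}

```text
time: 19.95
ee_pos: [0.5057, 0.0397, 0.1073]
tcp_rot: [179.9, -0.0, 78.5]
wrist_force: [0.5, 0.1, -2.0]
opening: 0.0296
grasp_force: 72.4
```

>>> {"method": "arm_command", "body": {"series": [[0,0,0,0],[0,0,0,0],[0,0,0.01,0],[0,0,0.025,0],[0,0,0.035,0]]}}

```text
time: 20.45
ee_pos: [0.5049, 0.0413, 0.0691]
tcp_rot: [-179.9, 0.0, 78.9]
wrist_force: [-0.1, -0.3, -2.0]
opening: 0.0293
grasp_force: 72.4
```

```bash
python3 -c "
from h import *
s=look('insert_lamp',.004); look('lamp',.055)
plan([(.505,.041,.028,78.6)])"
```

```text
lamp [314. 291.] 0.56 [0.504  0.0436]
t 20.65 at [5.05200e-01 4.10000e-02 7.07000e-02 7.88042e+01] q6 105.8 F [-1.   0.3 -1.9]
[-0.0, -0.0002, 0.0427, 0.0036] ->  [5.05e-01 4.10e-02 2.80e-02 7.86e+01]
```

>>> {"method": "arm_command", "body": {"series": [[-0.002,0,0.012,0],[-0.002,0,0.024,0],[-0.002,0,0.034,0],[-0.002,0,0.04,0],[-0.002,0,0.043,0]]}}

```text
time: 21.15
ee_pos: [0.5047, 0.0388, 0.0274]
tcp_rot: [-179.9, 0.0, 78.8]
wrist_force: [-3.6, 4.2, 9.5]
opening: 0.0295
grasp_force: 73.2
```

>>> {"method": "arm_command", "body": {"series": [[0,0,0.001,0],[0,0,0.002,0],[0,0,0.002,0],[0,0,0.002,0],[0,0,0.002,0]]}}

```text
time: 21.65
ee_pos: [0.5055, 0.0388, 0.0273]
tcp_rot: [179.9, -0.0, 78.8]
wrist_force: [-3.7, -0.1, 5.7]
opening: 0.0295
grasp_force: 73.5
```

>>> {"method": "arm_command", "body": {"series": [[0,0,0,0],[0,0,0,0],[0,0,0,0],[0,0,-0.03,0],[0,0,-0.07,0]], "hand": 0.05}}

```text
time: 22.15
ee_pos: [0.5038, 0.0386, 0.0952]
tcp_rot: [-179.8, 0.1, 78.8]
wrist_force: [0.6, 1.0, -0.3]
opening: 0.0498
grasp_force: 0.0
```

```bash
python3 -c "
from h import *
s=look('lamp',.01,fn='p3.png')
plan([(.597,.262,.12,75)])"
```

```text
lamp [320. 242.] 0.91 [0.5068 0.0417]
t 22.25 at [5.07700e-01 3.89000e-02 1.01400e-01 7.87678e+01] q6 105.6 F [0.6 0.5 0.9]
[0.1181, 0.0221, -0.0093, 0.0329] ->  [ 0.552  0.15   0.111 76.884]
[0.1188, 0.0182, -0.0093, 0.0329] ->  [ 0.597  0.262  0.12  75.   ]
```

View pics/p3.png

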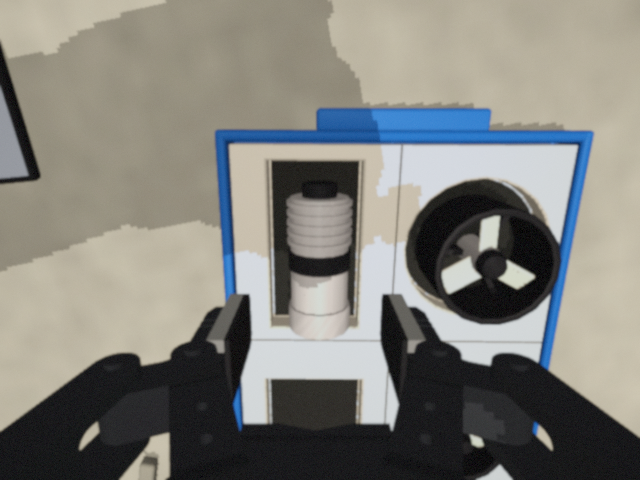

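The lamp lies along its pocket, spanning (318,185)–(318,335); its lens end only looks past the rim because of perspective. The camera is last.

>>> {"method": "arm_command", "body": {"series": [[0.02,0.004,-0.01,0],[0.045,0.009,-0.02,0.01],[0.07,0.014,-0.02,0.02],[0.095,0.018,-0.02,0.025],[0.118,0.022,-0.02,0.033]], "hand": 0.07}}

```text
time: 22.75
ee_pos: [0.5501, 0.1513, 0.1158]
tcp_rot: [-180.0, 0.0, 76.9]
wrist_force: [0.3, -0.7, 0.4]
opening: 0.0698
grasp_force: 0.0
```

>>> {"method": "arm_command", "body": {"series": [[0.03,0.005,0,0.01],[0.06,0.01,0,0.02],[0.095,0.015,0,0.03],[0.12,0.019,0,0.033],[0.12,0.019,0,0.033]]}}

```text
time: 23.25
ee_pos: [0.5959, 0.2653, 0.1148]
tcp_rot: [-180.0, 0.0, 75.1]
wrist_force: [-1.4, -0.5, -0.4]
opening: 0.0697
grasp_force: 0.0
```

```bash
python3 -c "
from h import *
s=look('camera',fn='c1.png')
plan([(.598,.264,.013,75)])"
```

```text
camera [318. 234.] 0.75 [0.5975 0.2652]
t 23.35 at [ 0.5952  0.2628  0.1154 75.0405] q6 128.8 F [-0.4  0.8 -0.5]
[0.0019, 0.0024, 0.1024, 0.0007] ->  [5.98e-01 2.64e-01 1.30e-02 7.50e+01]
```

View pics/c1.png

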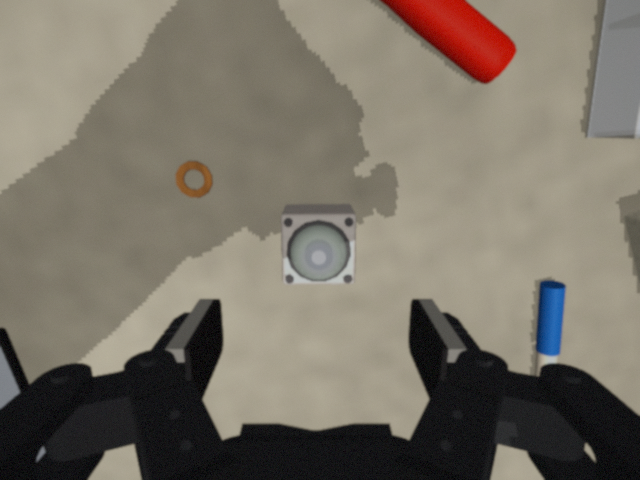

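The camera is square with the fingers, centred at (318,245), and nothing is in the way.

>>> {"method": "arm_command", "body": {"series": [[0.001,0.001,0.022,0],[0.002,0.002,0.045,0],[0.002,0.002,0.068,0],[0.002,0.002,0.09,0],[0.002,0.002,0.102,0]]}}

```text
time: 23.85
ee_pos: [0.5969, 0.2626, 0.0124]
tcp_rot: [-179.9, 0.1, 74.9]
wrist_force: [-0.9, -0.3, -0.1]
opening: 0.0699
grasp_force: 0.0
```

>>> {"method": "arm_command", "body": {"series": [[0,0,0,0],[0,0,0,0],[0,0,0,0],[0,0,0,0],[0,0,0,0]], "hand": 0.025, "grip_force": 40}}

```text
time: 24.35
ee_pos: [0.5984, 0.2643, 0.0153]
tcp_rot: [179.9, -0.0, 75.0]
wrist_force: [0.3, -0.6, 2.2]
opening: 0.0429
grasp_force: 42.7
```

>>> {"method": "arm_command", "body": {"series": [[0,0,0,0],[0,0,0,0],[0,0,-0.01,0],[0,0,-0.04,0],[0,0,-0.08,0]]}}

```text
time: 24.85
ee_pos: [0.5966, 0.2637, 0.0932]
tcp_rot: [-179.8, 0.2, 75.0]
wrist_force: [-0.2, 0.3, -1.1]
opening: 0.043
grasp_force: 42.2
```

```bash
python3 -c "
from h import *
look('camera',.08)
plan([(.482,-.0715,.12,78.6)])"
```

```text
camera [315. 293.] 0.74 [0.5968 0.2654]
t 24.95 at [ 0.6001  0.2652  0.1008 74.9964] q6 128.8 F [ 0.2  0.7 -1.3]
[-0.1779, -0.0134, -0.0096, -0.0314] ->  [ 0.541  0.097  0.11  76.798]
[-0.1774, -0.019, -0.0096, -0.0314] ->  [ 4.82e-01 -7.20e-02  1.20e-01  7.86e+01]
```

>>> {"method": "arm_command", "body": {"series": [[-0.03,-0.002,-0.01,0],[-0.065,-0.005,-0.02,-0.01],[-0.105,-0.008,-0.02,-0.02],[-0.142,-0.011,-0.02,-0.025],[-0.178,-0.0135,-0.02,-0.031]]}}

```text
time: 25.45
ee_pos: [0.5379, 0.0945, 0.1141]
tcp_rot: [-180.0, 0.0, 76.8]
wrist_force: [-0.1, -0.4, -1.4]
opening: 0.0433
grasp_force: 42.3
```

>>> {"method": "arm_command", "body": {"series": [[-0.036,-0.004,0,-0.006],[-0.072,-0.008,0,-0.012],[-0.107,-0.012,0,-0.018],[-0.142,-0.015,0,-0.025],[-0.177,-0.019,0,-0.031]]}}

```text
time: 25.95
ee_pos: [0.479, -0.0733, 0.1142]
tcp_rot: [-180.0, -0.0, 78.6]
wrist_force: [1.0, -0.9, -1.8]
opening: 0.043
grasp_force: 42.3
```

>>> {"method": "arm_command", "body": {"series": [[0,0,0,0],[0,0,0.01,0],[0,0,0.025,0],[0,0,0.04,0],[0,0,0.05,0]]}}

```text
time: 26.45
ee_pos: [0.479, -0.0712, 0.0617]
tcp_rot: [-179.8, 0.0, 78.6]
wrist_force: [0.7, -0.4, -1.6]
opening: 0.0433
grasp_force: 42.3
```

```bash
python3 -c "
from h import *
look('camera',.055)
plan([(.482,-.0715,.028,78.6)])"
```

```text
camera [314. 293.] 0.81 [ 0.4796 -0.0667]
t 26.55 at [ 4.78700e-01 -7.14000e-02  6.19000e-02  7.85999e+01] q6 92.9 F [-1.1  0.2 -1.6]
[0.0006, 0.0033, 0.0339, -0.0] ->  [ 4.82e-01 -7.20e-02  2.80e-02  7.86e+01]
```

>>> {"method": "arm_command", "body": {"series": [[0,0.002,0.008,0],[-0.001,0.003,0.016,0],[-0.001,0.003,0.025,0],[-0.001,0.003,0.033,0],[-0.001,0.003,0.0365,0]]}}

```text
time: 27.05
ee_pos: [0.482, -0.0737, 0.0266]
tcp_rot: [-179.9, 0.0, 78.5]
wrist_force: [-0.8, 1.0, -1.5]
opening: 0.0429
grasp_force: 42.3
```

>>> {"method": "arm_command", "body": {"series": [[0,0,0.0005,0],[0,0,0.001,0],[0,0,0.001,0],[0,0,0.001,0],[0,0,0.001,0]]}}

```text
time: 27.55
ee_pos: [0.4827, -0.0738, 0.027]
tcp_rot: [180.0, -0.0, 78.5]
wrist_force: [-0.9, -0.8, -1.3]
opening: 0.0433
grasp_force: 42.3
```

Still hanging, so it goes down a few mm more.

>>> {"method": "arm_command", "body": {"series": [[0,0,0.0005,0],[0,0,0.001,0],[0,0,0.0015,0],[0,0,0.002,0],[0,0,0.002,0]]}}

```text
time: 28.05
ee_pos: [0.4825, -0.0738, 0.0252]
tcp_rot: [180.0, -0.0, 78.5]
wrist_force: [-2.9, -0.6, 4.2]
opening: 0.0426
grasp_force: 42.9
```

Contact. Releasing and backing off.

>>> {"method": "arm_command", "body": {"series": [[0,0,0,0],[0,0,0,0],[0,0,0,0],[0,0,-0.03,0],[0,0,-0.07,0]], "hand": 0.06}}

```text
time: 28.55
ee_pos: [0.4812, -0.0735, 0.0937]
tcp_rot: [-179.8, 0.0, 78.5]
wrist_force: [0.9, -0.8, 1.2]
opening: 0.0599
grasp_force: 0.0
```

>>> {"method": "arm_command", "body": {"series": [[0,0,-0.03,0],[0,0,-0.06,0],[-0.02,0,-0.09,0],[-0.04,0,-0.12,0],[-0.06,0,-0.14,0]]}}

```text
time: 29.05
ee_pos: [0.4708, -0.1332, 0.237]
tcp_rot: [179.9, 0.0, 78.6]
wrist_force: [-0.3, -0.1, 0.3]
opening: 0.06
grasp_force: 0.0
```

>>> {"method": "arm_command", "body": {"series": [[0,0,0,0],[0,0,0,0],[0,0,0,0],[0,0,0,0],[0,0,0,0]]}}

```text
time: 29.55
ee_pos: [0.4704, -0.132, 0.234]
tcp_rot: [-179.9, -0.0, 78.6]
wrist_force: [0.2, -0.0, 0.5]
opening: 0.0596
grasp_force: 0.0
```

```bash
python3 -c "
from h import *
s=shot('wrist','end.png')
for t in ['thruster_big','thruster_small','lamp','camera']: look(t,.01)
for t in ['nozzle','endcap']: look(t,0)"
```

```text
thruster_small [414. 137.] 0.95 [ 0.5687 -0.0903]
camera [312. 140.] 0.86 [ 0.4792 -0.0746]
nozzle [479. 310.] 0.97 [ 0.6143 -0.2768]
endcap [407. 420.] 0.77 [ 0.5228 -0.3978]
```

View pics/end.png

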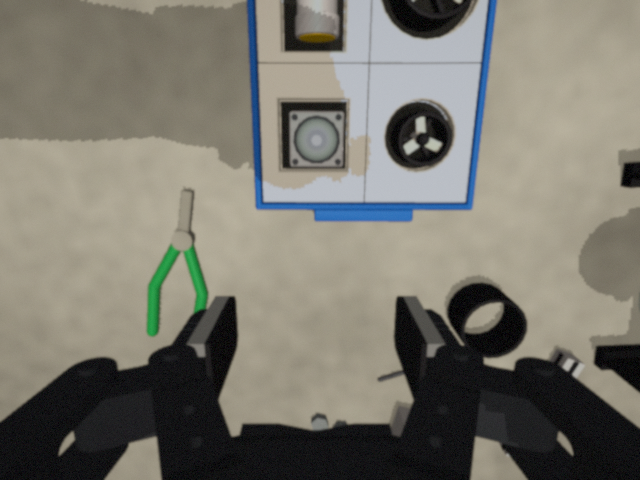

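The camera at (317,137), the small thruster at (421,138) and the lamp's lens end at (318,30) all sit inside their pockets. The big thruster is at (430,10), and the nozzle and endcap have not moved. Handing in.

```bash
python3 -c "
from workcell import bot
print(bot.job_done())"
```

```text
the job is handed in; nothing more can be done
None
```

The large thruster, small thruster, lamp and domed camera are each upright in their own tray pockets, the nozzle and endcap were left where they stood, and the job was handed in at about 30 s; the hand-in gave no verdict.

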